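# Start the dust extractor

### The job

Before sanding, start the bench's dust extractor in its proper order: switch on the power strip by pressing down the raised end of its orange rocker, then press the blue reset button on the control box fully and let it spring back, and only then press the green start button fully home, so that it stays in and the red stop button pops out. This is all done by pressing from above: pick nothing up, keep the power strip where it lies, and leave the tools and vessels round the work undisturbed.

Things in the scene. Friction and masses are not known exactly. Their poses are not given: they have to be found in the camera images.
- strip: White power strip, 55 x 223 x 47 mm, 0.35 kg, lying loose on the worktop, long axis along its own y, z up; origin at the centre of its underside. Housing top is 42 mm up. Sockets lie towards +y, with the extractor's black plug (37 mm wide, 66 mm high) in the last one at y = +77 mm; the orange rocker is near the -y end at y = -61 mm. It must stay where it is (within 20 mm).
- strip_switch (a joint): Orange rocker of the power strip, in rad: 0 to 0.03 off (as found), 0.349 fully on. It has no spring and stays where it is left; about 3 N moves it. It rocks about the strip's own y axis through [0, -61, 39] mm of the strip; the end on the strip's -x side stands up and must be pressed down.
- switch_raised_end (a point): Fixed point of the power strip's frame at [-9, -61, 47] mm: on the top of the rocker's raised end as found with the rocker off. The rocker is 24 mm long (along the strip's x) and 12 mm wide; its raised end spans 1 to 11 mm from the pivot line. The end's top is 47 mm above the worktop when off and about 43 mm when on, still 1 mm proud of the housing.
- control_box: Grey push-button station of the dust extractor, 80 x 160 x 58 mm, screwed to the worktop (fixing feet to 196 mm along y); origin at the centre of its underside, z up. Three round buttons of 23.6 mm diameter stand in a row along its y axis, 40 mm apart, in aluminium bezels (31 mm diameter, top 62 mm above the worktop): blue at y = +40 mm, green at 0, red at -40 mm.
- reset_button_top (a point): Centre of the face of the blue reset button; moves with it. 75 mm above the worktop when out.
- reset_button (a joint): Travel of the blue reset button, m: 0 out, 0.007 fully in, pressed straight down. Spring return, 1.5 N at first to 4.5 N fully in.
- start_button_top (a point): Centre of the face of the green start button; moves with it. 75 mm above the worktop when out, 68 mm when latched in.
- start_button (a joint): Travel of the green start button, m: 0 out (as found), 0.007 fully in, pressed straight down. An over-centre latch resists with 3 to 4 N at first, gives way past the middle and then holds the button in. A linkage lifts the red button as the green one goes in.
- stop_button_top (a point): Centre of the face of the red stop button; moves with it. 68 mm above the worktop while in (as found), 75 mm when popped out.
- stop_button (a joint): How far the red stop button has popped out, m: 0 in (as found), 0.007 fully out. Always equal to the green button's travel; pressing red back in would throw green out.
- sanding_block: Red sanding block, 76 x 107 x 35 mm, loose; origin under its centre. Bystander.
- brush: Red-handled brush lying flat, 159 mm long, 10 mm high, loose; origin under its centre. Bystander.
- loop: Wire-loop modelling tool with wooden handle, 168 mm long, 14 mm high, loose; origin under its centre. Bystander.
- clamp: Dark blue G-clamp lying flat, 129 x 104 x 18 mm, loose; origin under its centre. Bystander.
- glue: White glue bottle with orange nozzle, 52 mm diameter, 142 mm high, loose, standing behind the work; origin under its centre. Bystander.
- jar: Clear glass jar, 71 mm diameter, 99 mm high, loose, behind the work; origin under its centre. Bystander.
- cup: White cup with coloured bands, 76 mm diameter, 98 mm high, loose, behind the work; origin under its centre. Bystander.
- chip: Brown rock chip, 49 x 64 x 18 mm, loose; origin under its centre. Bystander.

How it is judged:
By the outcome, as a careful person would: the job done as asked, in the order asked, and still so for the second after the job is handed in, with the robot touching nothing.
It also fails if it takes over 48 s, if anything falls off the work surface, if the arm or the gripper's body presses on something with over 40 N, if the wrist force passes 120 N, or if a joint passes its speed limit or range.

### The arm

A 6-joint arm with a two-finger parallel gripper is mounted at the origin on a cart in front of the work surface, level with it; the furniture and walls round the work are solid. World frame = base frame: x ahead of the robot, y to its left, z up, the work surface at z = 0. Lengths are in m, angles in degrees, forces in N, time in s.
With the tool pointing down it reaches from about 0.35 to 0.875 m from the base axis. Payload 4.2 kg.
Tool frame: the origin (TCP) lies midway between the tips of the shut fingers; the grasp point (between the pads) lies 19 mm behind it; z points along the fingers, y is the line along which they close (so a half turn about z gives the same grasp; the last joint's range is limited). The gripper opens to 87 mm and grips with 3 to 60 N. Pads are 19 mm wide; open, the fingers measure 117 mm over their backs; the gripper's body (75 mm by 190 mm) begins 51 mm behind the grasp point.
Start: joints at [90.275, 22.042, 0.453, 0, -68.411, -14.817], TCP at [0.157, 0.605, 0.223] pointing down, gripper open.
Joint ranges: [-179.83, 179.83], [-69.29, 118.12], [-61.27, 80.66], [-181.25, 117.63], [-171.15, -9.14], [-177.46, 177.46]. Speed limits (degrees/s): [159.86, 159.86, 180, 180, 180, 180].

### API

Orientations are given as a 3x3 rotation matrix whose columns are the frame's x, y, z axes.
In Python, from station import sense, capture, finish_job, silhouettes, landmark_of gives the robot as it stands.
- The arm moves only by the tool step_arm, never from a script. Its arguments are lists of equal length, an entry for each row: "linear": the shift along the tool's x, y, z in mm, a list of three; "delta_rot": the turn, a rotation vector about the tool's x, y, z in rad, a list of three; "grip": the finger opening in mm, from 0 to 87. A call has 1 to 10 rows; each row shifts and turns the commanded pose from where the row before left it, along the tool's axes as they then stand; what a row does not reach is not made up. A row lasts 1/8 s, in which the tool goes at most 62.5 mm and 10.7 degrees, less where a joint would pass 70% of its speed; a pose out of reach is approached as far as the arm can. A call with a gripper value outside its range is refused whole. The fingers move at their own pace and stop on an object; the grip force is fixed at half the most. Time passes only in rows, so rows that do not move let the fingers close. It gives the time, the measured TCP pose, the force, the opening and the grip force at its end, in the units of the state.
- sense(): the state, without advancing time (a new reading comes with each control period).
- capture(name): name is "scene" or "top"; returns a dict with "img" (384x512x3 uint8, red, green, blue), "fx", "fy", "cx", "cy" (pixels), "k1" (the pictures are not rectified: a ray, as slopes to the right and down, at radius r is drawn at 1 + k1 r^2 times it, then the intrinsics apply), "world_to_cam" (4x4, takes a point from world to camera coordinates). Camera axes: x right, y up, looking along -z (the intrinsics and any distortion apply to the point x, -y, -z); pixel columns grow to the right and rows downward; lengths in m; the calibration is good to about 2 mm. A picture is of the moment at which its call begins. There is no depth.
- finish_job(): hands the job in; it is judged then, once.
Trained networks look in the newest picture that a camera, given by its name, has taken for a name from the list of things; names that differ only in an ending like _2 or _b are one class to them, and where a whole thing is asked for, a point or a joint stands for the part that bears it (a point fixed in the world has none). Each returns a list of dicts, best first, with "score" (0 to 1); they miss things now and then, are a little off and sometimes report something else, mostly with a low value. They report only what shows in the picture. A call takes as long as a camera call.
- silhouettes(camera, label): "mask" (384x512 bool, what is visible of it) and "point" ([column, row] in pixels, amid what is visible of it).
- landmark_of(camera, label): "point" ([column, row] in pixels: a listed point, or the origin of a listed thing).
The state is a dict: "time_s": time; "joints": joint angles; "joint_velocities": joint speeds; "effort": joint torques, N m; "tcp_pos": TCP position; "ee_rot": TCP orientation; "wrist_force": force on the tool from outside, world axes, zero at the start; "moment": the same for the moment, N m; "gripper_width": opening from 0.0 (shut) to 1.0 (fully open); "gripper_force": force on a finger pad.
Only numpy, scipy, OpenCV 4.12 (cv2) and the standard library are available. Lean on these libraries where they do the work, as an engineer would, in place of code of your own. Each camera call takes 0.05 s, during which the arm holds its last target. There are 200 camera calls.

## Working session

There is one attempt and no reset: what is moved stays moved. The work goes in short steps, Python scripts to look and compute and a tool call to move; the robot and the scene stay as the last step left them, time stands still between calls to the robot, and variables do not carry over. Pictures are saved under pics/ and viewed, at most 10 in all, crops included, and the job is handed in when it is done.

Besides the shell and the picture viewer there is one more tool, called after "Request:" as name(argument=value, ...) on one line, values as JSON. step_arm: Moves the arm, as the interface text tells. Its arguments: {"type":"object","properties":{"linear":{"type":"array"},"delta_rot":{"type":"array"},"grip":{"type":"array"}},"required":["linear","delta_rot","grip"]}

```bash
mkdir -p pics
cat > h.py <<'E'
import numpy as np, cv2
from station import *
def ray(c,px):
    d=np.array([(px[0]-c['cx'])/c['fx'],(px[1]-c['cy'])/c['fy']]);u=d.copy()
    for _ in range(20): u=d/(1+c['k1']*(u@u))
    M=np.array(c['world_to_cam']);R=M[:3,:3];o=-R.T@M[:3,3]
    return o,R.T@np.array([u[0],-u[1],-1])
def onz(c,px,z):
    o,d=ray(c,px);return o+d*(z-o[2])/d[2]
def proj(c,p):
    M=np.array(c['world_to_cam']);q=M[:3,:3]@p+M[:3,3];u=np.array([q[0],-q[1]])/-q[2]
    u=u*(1+c['k1']*(u@u));return u*[c['fx'],c['fy']]+[c['cx'],c['cy']]
E
python3 - <<'E'
from h import *
np.set_printoptions(precision=4,suppress=True)
Z={'switch_raised_end':.047,'reset_button_top':.075,'start_button_top':.075,'stop_button_top':.068,'strip':0,'control_box':0}
for n in('scene','top'):
    c=capture(n);cv2.imwrite(f'pics/{n}0.png',c['img'][:,:,::-1])
    for l,z in Z.items():
        for r in landmark_of(n,l)[:2]: print(n,l,round(r['score'],2),np.round(r['point'],1),onz(c,r['point'],z))
s=sense();print(s['ee_rot'],s['tcp_pos'],s['time_s'])
E
```

```text
scene switch_raised_end 0.74 [291.3 251.1] [ 0.5868 -0.2507  0.047 ]
scene reset_button_top 0.44 [162.3 127.3] [0.5349 0.2447 0.075 ]
scene start_button_top 0.65 [168.7 132.8] [0.5386 0.2147 0.075 ]
scene start_button_top 0.55 [159. 125.] [0.532  0.2584 0.075 ]
scene stop_button_top 0.55 [174.3 142.3] [0.5361 0.1802 0.068 ]
scene stop_button_top 0.31 [162.2 125.6] [0.5411 0.2595 0.068 ]
scene strip 0.96 [269.8 246.4] [ 0.5773 -0.1883  0.    ]
scene strip 0.65 [161.8 123.8] [ 0.5743  0.3476 -0.    ]
scene control_box 0.74 [290.1 166.3] [ 0.7765 -0.0072  0.    ]
scene control_box 0.57 [172.9 154.2] [ 0.5396  0.2116 -0.    ]
top switch_raised_end 0.71 [334.8 189.8] [ 0.59   -0.2423  0.047 ]
top reset_button_top 0.39 [374.6 165.4] [ 0.6484 -0.3388  0.075 ]
top start_button_top 0.49 [151.3 204.5] [0.5475 0.2194 0.075 ]
top stop_button_top 0.56 [191.1 270.9] [0.3847 0.117  0.068 ]
top stop_button_top 0.39 [167.5 204.5] [0.5484 0.1806 0.068 ]
top strip 0.85 [308.8 195.3] [ 0.5816 -0.18    0.    ]
top control_box 0.9 [156.4 208.9] [0.5438 0.2241 0.    ]
top control_box 0.6 [332.5 269.7] [ 0.3872 -0.2395  0.    ]
[[ 0.968  -0.2511  0.    ]
 [-0.2511 -0.968   0.0001]
 [-0.     -0.0001 -1.    ]] [0.1569 0.605  0.2226] 0.7
```

View pics/scene0.png

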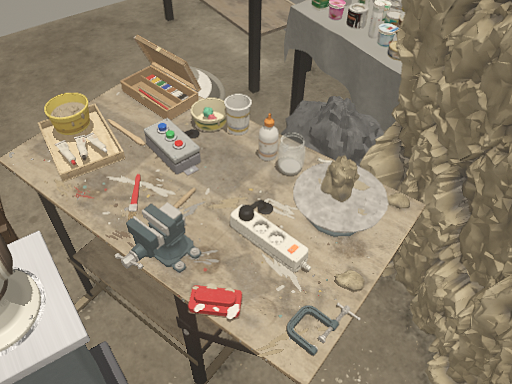

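View pics/top0.png

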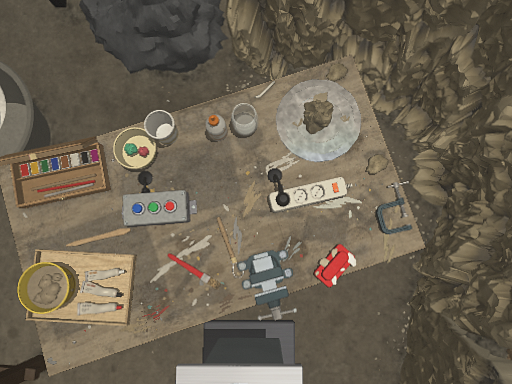

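The scene picture shows the control box at about (172,145), with blue, green and red from far to near, and the white strip with its orange rocker at (291,250). The top picture shows blue, green and red at about (138,208), (153,207) and (170,206), and the rocker at (335,187). The plug is at the strip's left end, so strip +y points left and -x faces the robot. Next I'll measure precisely by colour.

Run:
```python
from h import *
np.set_printoptions(precision=4,suppress=True)
W={'scene':{'box':(135,110,210,180),'strip':(280,240,305,262)},'top':{'box':(120,185,195,230),'strip':(322,175,350,200)}}
H={'blue':((100,120),.075),'green':((45,85),.075),'red':((172,8),.068),'orange':((3,18),.044)}
cs={};out=[]
for n in('scene','top'):
    c=capture(n);cs[n]=c;hsv=cv2.cvtColor(c['img'],cv2.COLOR_RGB2HSV)
    for k,((a,b),z) in H.items():
        x0,y0,x1,y1=W[n]['strip' if k=='orange' else 'box'];w=hsv[y0:y1,x0:x1].astype(int)
        h=w[...,0];m=((h>=a)&(h<=b) if a<b else (h>=a)|(h<=b))&(w[...,1]>110)&(w[...,2]>60)
        N,L,S,C=cv2.connectedComponentsWithStats(m.astype(np.uint8));i=1+S[1:,4].argmax()
        p=C[i]+[x0,y0];print(n,k,S[i],p,onz(c,p,z))
    for l in('strip','control_box'):
        r=silhouettes(n,l)[0];print(n,l,r['score'],np.round(r['point']),r['mask'].sum(),cv2.minAreaRect(np.argwhere(r['mask'])[:,::-1].astype(np.float32)))
    x0,y0,x1,y1=(262,165,362,225) if n=='top' else (225,195,325,275)
    out.append(cv2.resize(c['img'][y0:y1,x0:x1],None,fx=4,fy=4,interpolation=cv2.INTER_CUBIC))
out=[cv2.resize(o,(400,o.shape[0])) if 0 else o for o in out]
cv2.imwrite('pics/strip.png',np.vstack(out)[:,:,::-1])
```

```text
scene blue [23 13  8  8 51] [161.8039 126.5294] [0.5353 0.2483 0.075 ]
scene green [31 21  8  7 46] [169.7391 133.8913] [0.5388 0.2092 0.075 ]
scene red [40 30  8  6 41] [178.4146 142.6585] [0.5443 0.1729 0.068 ]
scene orange [ 8  5 10  9 44] [292.5909 248.5   ] [ 0.5948 -0.2453  0.044 ]
scene strip 0.6 [267. 237.] 2602 ((275.2258605957031, 233.94508361816406), (96.42686462402344, 40.713565826416016), 36.52885055541992)
scene control_box 0.87 [173. 147.] 2021 ((176.92823791503906, 142.51223754882812), (64.94650268554688, 45.07481384277344), 46.63658142089844)
top blue [12 19 10  9 67] [136.8806 208.0448] [0.5386 0.2547 0.075 ]
top green [28 18 10  9 65] [152.7077 206.6462] [0.5422 0.2157 0.075 ]
top red [45 17  9  9 60] [169.2167 205.6167] [0.5456 0.1762 0.068 ]
top orange [10  8  7 10 46] [334.8043 187.1957] [ 0.5972 -0.2429  0.044 ]
top strip 0.82 [301. 195.] 1823 ((309.82464599609375, 188.31787109375), (44.188026428222656, 82.57310485839844), 87.27368927001953)
top control_box 0.86 [153. 208.] 2574 ((159.5, 198.0), (56.0, 75.0), 90.0)
```

View pics/strip.png

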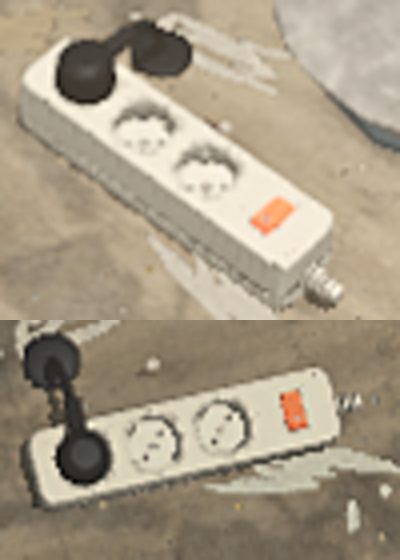

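Request:
step_arm(linear=[[0, 0, 0], [0, 0, 0], [0, 0, 0], [7, 29, 0], [14, 58, 0], [14, 58, 0], [14, 58, 0], [14, 58, 0], [14, 58, 0], [14, 58, 0]], delta_rot=[[0, 0, -0.161], [0, 0, -0.161], [0, 0, -0.161], [0, 0, 0], [0, 0, 0], [0, 0, 0], [0, 0, 0], [0, 0, 0], [0, 0, 0], [0, 0, 0]], grip=[0, 0, 0, 0, 0, 0, 0, 0, 0, 0])

```text
time_s: 2.25
tcp_pos: [0.3317, 0.2568, 0.223]
ee_rot: [[0.974, 0.228, 0.001], [0.228, -0.974, 0.001], [0.001, -0.001, -1.0]]
wrist_force: [0.5, 0.8, 0.5]
gripper_width: 0.023
gripper_force: 0.0
```

Request:
step_arm(linear=[[13, 55, 0], [13, 55, 0], [13, 55, 0], [13, 55, 0], [13, 55, 0], [13, 55, 0], [13, 55, 10], [13, 55, 30], [13, 55, 40], [13, 55, 40]], delta_rot=[[0, 0, 0], [0, 0, 0], [0, 0, 0], [0, 0, 0], [0, 0, 0], [0, 0, 0], [0, 0, 0], [0, 0, 0], [0, 0, 0], [0, 0, 0]], grip=[0, 0, 0, 0, 0, 0, 0, 0, 0, 0])

```text
time_s: 3.5
tcp_pos: [0.5781, -0.2383, 0.1102]
ee_rot: [[0.974, 0.227, 0.001], [0.227, -0.974, -0.0], [0.001, 0.0, -1.0]]
wrist_force: [0.8, 0.8, 0.3]
gripper_width: 0.006
gripper_force: 0.0
```

Request:
step_arm(linear=[[0, 0, 20], [0, 0, 10], [0, 0, 0]], delta_rot=[[0, 0, 0], [0, 0, 0], [0, 0, 0]], grip=[0, 0, 0])

```text
time_s: 3.88
tcp_pos: [0.577, -0.2362, 0.0809]
ee_rot: [[0.974, 0.228, -0.001], [0.228, -0.974, -0.0], [-0.001, -0.0, -1.0]]
wrist_force: [-0.2, -0.0, -0.8]
gripper_width: 0.004
gripper_force: 0.0
```

Run:
```python
from h import *
s=sense();t=s['tcp_pos'];print(t,s['joints'])
ims=[]
for n,(x0,y0,x1,y1) in(('scene',(225,180,325,280)),('top',(280,150,380,250))):
    c=capture(n);im=cv2.resize(c['img'][y0:y1,x0:x1],None,fx=4,fy=4,interpolation=cv2.INTER_CUBIC)
    for p,col in((np.array(t),(0,255,0)),(np.array([.587,-.246,.047]),(0,0,255))):
        q=(proj(c,p)-[x0,y0])*4+1.5;cv2.circle(im,tuple(int(v) for v in q),3,col,-1)
    ims.append(im)
cv2.imwrite('pics/over.png',np.hstack(ims)[:,:,::-1])
```

```text
[ 0.57704376 -0.23616533  0.08089629] [-7.40369600e+00  2.92202341e+01 -9.92516423e+00  9.34144240e-03
 -5.09000271e+01  1.10573695e+02]
```

View pics/over.png

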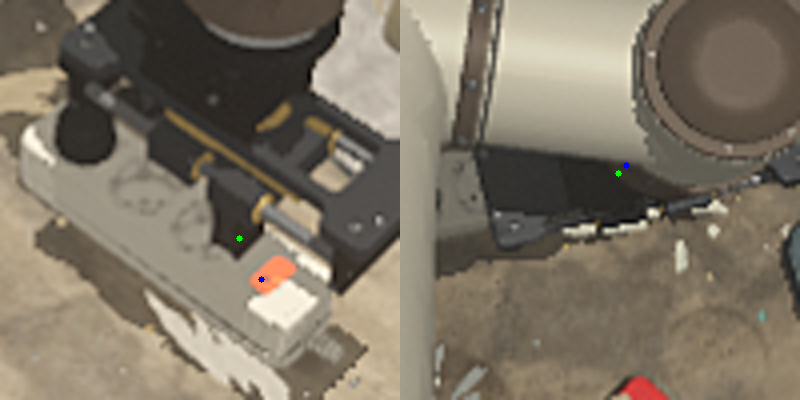

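The fingertip (scene crop, green dot at (239,238)) hangs just short of the rocker. My estimate of the raised end (blue dot at (262,280)) lies on the rocker's near edge, as it should. I'll shift 3 and 12 mm, then press.

Request:
step_arm(linear=[[3, 12, 0], [0, 0, 15], [0, 0, 12], [0, 0, 0]], delta_rot=[[0, 0, 0], [0, 0, 0], [0, 0, 0], [0, 0, 0]], grip=[0, 0, 0, 0])

```text
time_s: 4.47
tcp_pos: [0.5815, -0.2472, 0.052]
ee_rot: [[0.974, 0.227, -0.004], [0.227, -0.974, 0.001], [-0.004, -0.002, -1.0]]
wrist_force: [-0.0, 0.2, 0.2]
gripper_width: 0.001
gripper_force: 0.0
```

Request:
step_arm(linear=[[0, 0, 3], [0, 0, 2], [0, 0, 2], [0, 0, 1], [0, 0, 0]], delta_rot=[[0, 0, 0], [0, 0, 0], [0, 0, 0], [0, 0, 0], [0, 0, 0]], grip=[0, 0, 0, 0, 0])

```text
time_s: 5.1
tcp_pos: [0.5828, -0.2476, 0.0464]
ee_rot: [[0.974, 0.227, -0.0], [0.227, -0.974, -0.0], [-0.0, 0.0, -1.0]]
wrist_force: [-1.0, 0.1, 2.3]
gripper_width: 0.003
gripper_force: 1.2
```

Request:
step_arm(linear=[[0, 0, 1], [0, 0, 1], [0, 0, 1], [0, 0, 0]], delta_rot=[[0, 0, 0], [0, 0, 0], [0, 0, 0], [0, 0, 0]], grip=[0, 0, 0, 0])

```text
time_s: 5.6
tcp_pos: [0.5814, -0.2479, 0.0437]
ee_rot: [[0.974, 0.227, -0.003], [0.227, -0.974, -0.0], [-0.003, -0.0, -1.0]]
wrist_force: [-4.7, -0.8, 7.0]
gripper_width: 0.002
gripper_force: 4.0
```

Request:
step_arm(linear=[[0, 0, 1], [0, 0, 0.5], [0, 0, 0]], delta_rot=[[0, 0, 0], [0, 0, 0], [0, 0, 0]], grip=[0, 0, 0])

```text
time_s: 5.98
tcp_pos: [0.5815, -0.248, 0.0436]
ee_rot: [[0.974, 0.228, -0.003], [0.228, -0.974, -0.001], [-0.003, -0.0, -1.0]]
wrist_force: [-6.4, 0.7, 12.4]
gripper_width: 0.004
gripper_force: 6.9
```

Request:
step_arm(linear=[[0, 0, -20], [0, 0, -40], [0, 0, -40], [7, -50, 0], [7, -50, 0], [7, -50, 0], [7, -50, 0], [7, -50, 0], [7, -50, 0], [7, -50, 0]], delta_rot=[[0, 0, 0], [0, 0, 0], [0, 0, 0], [0, 0, 0], [0, 0, 0], [0, 0, 0], [0, 0, 0], [0, 0, 0], [0, 0, 0], [0, 0, 0]], grip=[0, 0, 0, 0, 0, 0, 0, 0, 0, 0])

```text
time_s: 7.22
tcp_pos: [0.551, 0.1063, 0.1414]
ee_rot: [[0.974, 0.227, 0.001], [0.227, -0.974, 0.001], [0.001, -0.001, -1.0]]
wrist_force: [1.1, 0.5, 0.1]
gripper_width: 0.005
gripper_force: 0.0
```

Run:
```python
from h import *
ims=[]
for n,(x0,y0,x1,y1) in(('scene',(225,200,325,280)),('top',(262,160,362,240))):
    c=capture(n);ims.append(cv2.resize(c['img'][y0:y1,x0:x1],None,fx=4,fy=4,interpolation=cv2.INTER_CUBIC))
    hsv=cv2.cvtColor(c['img'],cv2.COLOR_RGB2HSV);w=(280,240,305,262) if n=='scene' else (322,175,350,200)
    q=hsv[w[1]:w[3],w[0]:w[2]];m=(q[...,0]>=3)&(q[...,0]<=18)&(q[...,1]>110);print(m.sum(),np.argwhere(m).mean(0)[::-1]+w[:2])
cv2.imwrite('pics/after.png',np.hstack(ims)[:,:,::-1]);print(sense()['tcp_pos'])
```

```text
43 [292.79069767 248.25581395]
47 [334.87234043 187.46808511]
[0.55126288 0.10871228 0.14141296]
```

View pics/after.png

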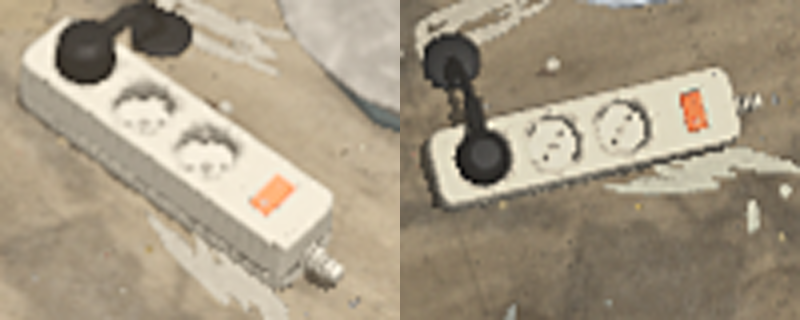

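The strip hasn't moved: the rocker is still at (292.8,248.3) in scene and (334.9,187.5) in top. Its shading has flipped. The fingertip met a hard stop at 43.6 mm, which matches the rocker being on. Next is the blue button.

Request:
step_arm(linear=[[6, -48, 0], [6, -47, 0], [6, -47, 0], [0, 0, 0], [0, 0, 30], [0, 0, 20], [0, 0, 0]], delta_rot=[[0, 0, 0], [0, 0, 0], [0, 0, 0], [0, 0, 0], [0, 0, 0], [0, 0, 0], [0, 0, 0]], grip=[0, 0, 0, 0, 0, 0, 0])

```text
time_s: 8.2
tcp_pos: [0.5355, 0.245, 0.0897]
ee_rot: [[0.974, 0.226, -0.003], [0.226, -0.974, -0.003], [-0.004, 0.002, -1.0]]
wrist_force: [0.6, 0.1, 0.8]
gripper_width: 0.0
gripper_force: 0.0
```

Run:
```python
from h import *
s=sense();t=s['tcp_pos'];print(t)
ims=[]
for n,(x0,y0,x1,y1) in(('scene',(125,95,225,195)),('top',(110,160,210,260))):
    c=capture(n);im=cv2.resize(c['img'][y0:y1,x0:x1],None,fx=4,fy=4,interpolation=cv2.INTER_CUBIC)
    for p,col in((np.array(t),(255,255,0)),(np.array([.537,.2515,.075]),(255,255,255)),(np.array([.5405,.2125,.075]),(255,255,255))):
        q=(proj(c,p)-[x0,y0])*4+1.5;cv2.circle(im,tuple(int(v) for v in q),3,col,-1)
    ims.append(im)
cv2.imwrite('pics/blue.png',np.hstack(ims)[:,:,::-1])
```

```text
[0.53547167 0.24502397 0.08970457]
```

View pics/blue.png

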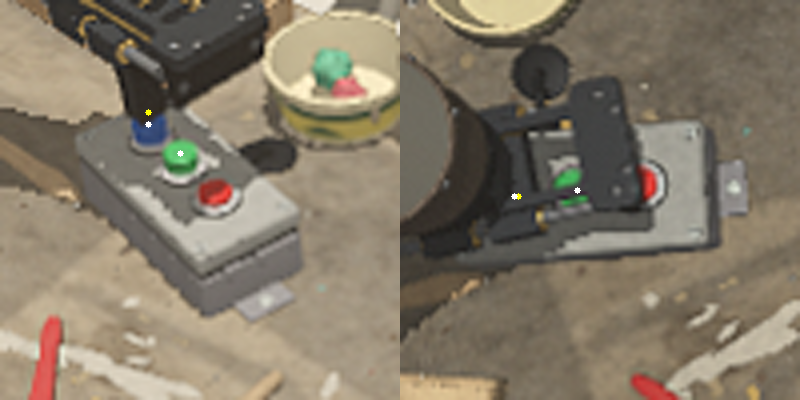

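The closed finger is above the blue button: the yellow TCP dot at (148,112) in the scene crop is right over the white target dot at (148,125). I'll correct 6 mm along y and press.

Request:
step_arm(linear=[[3, -6, 0], [0, 0, 10], [0, 0, 4], [0, 0, 3], [0, 0, 3], [0, 0, 2], [0, 0, 1], [0, 0, 0]], delta_rot=[[0, 0, 0], [0, 0, 0], [0, 0, 0], [0, 0, 0], [0, 0, 0], [0, 0, 0], [0, 0, 0], [0, 0, 0]], grip=[0, 0, 0, 0, 0, 0, 0, 0])

```text
time_s: 9.3
tcp_pos: [0.5376, 0.2531, 0.0686]
ee_rot: [[0.974, 0.227, -0.001], [0.227, -0.974, -0.0], [-0.001, 0.0, -1.0]]
wrist_force: [-3.6, -0.4, 5.0]
gripper_width: 0.005
gripper_force: 2.1
```

Request:
step_arm(linear=[[0, 0, 1], [0, 0, 1], [0, 0, 0]], delta_rot=[[0, 0, 0], [0, 0, 0], [0, 0, 0]], grip=[0, 0, 0])

```text
time_s: 9.68
tcp_pos: [0.5377, 0.2532, 0.0683]
ee_rot: [[0.974, 0.228, 0.0], [0.228, -0.974, -0.0], [0.0, 0.0, -1.0]]
wrist_force: [-6.8, -2.0, 12.8]
gripper_width: 0.001
gripper_force: 6.2
```

It hit the hard stop at 68.3 mm with 12.8 N, so blue went fully in. I'll release it and move over green.

Request:
step_arm(linear=[[0, 0, -12], [0, 0, -15], [0, 0, 0], [-3, 20, 0], [-3, 20, 0], [0, 0, 0], [0, 0, 0]], delta_rot=[[0, 0, 0], [0, 0, 0], [0, 0, 0], [0, 0, 0], [0, 0, 0], [0, 0, 0], [0, 0, 0]], grip=[0, 0, 0, 0, 0, 0, 0])

```text
time_s: 10.55
tcp_pos: [0.5413, 0.2125, 0.0934]
ee_rot: [[0.974, 0.226, 0.0], [0.226, -0.974, -0.0], [0.0, 0.0, -1.0]]
wrist_force: [0.9, 0.2, -0.8]
gripper_width: 0.007
gripper_force: 0.0
```

Request:
step_arm(linear=[[0, 0, 12], [0, 0, 4], [0, 0, 3], [0, 0, 3], [0, 0, 3], [0, 0, 2], [0, 0, 1], [0, 0, 0]], delta_rot=[[0, 0, 0], [0, 0, 0], [0, 0, 0], [0, 0, 0], [0, 0, 0], [0, 0, 0], [0, 0, 0], [0, 0, 0]], grip=[0, 0, 0, 0, 0, 0, 0, 0])

```text
time_s: 11.55
tcp_pos: [0.5415, 0.2133, 0.0683]
ee_rot: [[0.974, 0.228, 0.002], [0.228, -0.974, 0.0], [0.002, 0.0, -1.0]]
wrist_force: [-6.1, -1.2, 14.7]
gripper_width: 0.006
gripper_force: 7.2
```

Green hit its hard stop at 68.3 mm with 14.7 N. I'll lift straight up, back away and check.

Request:
step_arm(linear=[[0, 0, -15], [0, 0, -40], [0, 0, -50], [0, 50, -20], [-10, 60, 0], [-10, 60, 0], [-10, 60, 0], [0, 0, 0]], delta_rot=[[0, 0, 0], [0, 0, 0], [0, 0, 0], [0, 0, 0], [0, 0, 0], [0, 0, 0], [0, 0, 0], [0, 0, 0]], grip=[0, 0, 0, 0, 0, 0, 0, 0])

```text
time_s: 12.55
tcp_pos: [0.5642, -0.0215, 0.1907]
ee_rot: [[0.975, 0.221, 0.0], [0.221, -0.975, -0.0], [0.0, 0.0, -1.0]]
wrist_force: [-0.3, 0.6, 0.1]
gripper_width: 0.009
gripper_force: 0.0
```

Run:
```python
from h import *
print(sense()['tcp_pos'],sense()['wrist_force'])
im=[]
for n,(x0,y0,x1,y1) in(('scene',(125,95,225,195)),('top',(110,160,210,260))):
    c=capture(n);im.append(cv2.resize(c['img'][y0:y1,x0:x1],None,fx=4,fy=4,interpolation=cv2.INTER_CUBIC))
    if n=='scene':im.insert(0,c['img'])
cv2.imwrite('pics/end.png',np.hstack(im[1:])[:,:,::-1]);cv2.imwrite('pics/endscene.png',im[0][:,:,::-1])
```

```text
[ 0.56417001 -0.02149511  0.19072072] [-0.26998829  0.64025526  0.1205974 ]
```

View pics/end.png

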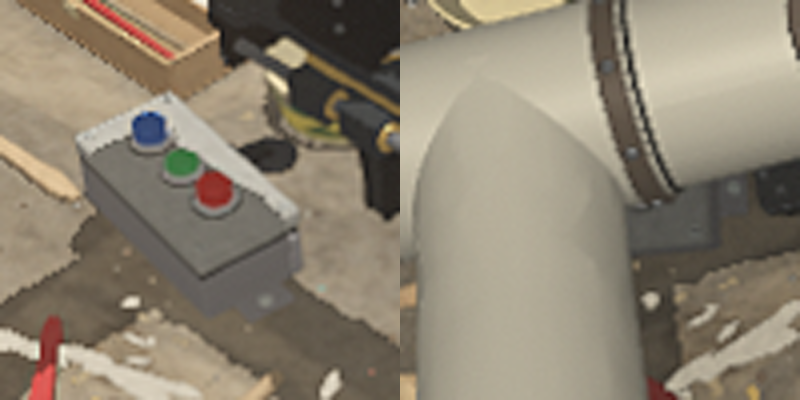

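View pics/endscene.png

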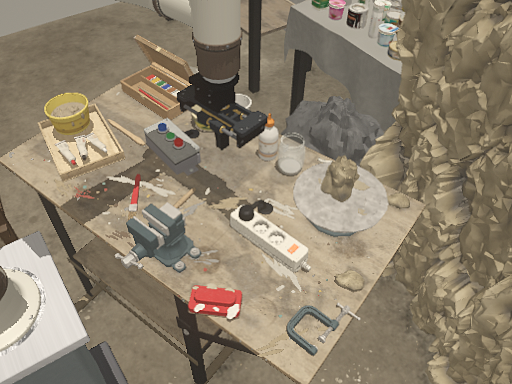

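The scene crop shows green sunk at (183,165), red risen at (215,190) and blue back out at (150,130). In the full view, the strip and the bystanders are where they were. I'm handing the job in.

```bash
python3 -c "
from station import *
print(finish_job())"
```

```text
the job is handed in; nothing more can be done
None
```

I switched on the power strip, pressed the blue reset fully and let it spring back, then pressed green home; the last picture shows green in, red out, and the strip and bystanders where they were. I handed the job in at about 12.6 s; it returned no verdict.

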